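# Nest the empty parts pots on the welding bench

### The job

Clear some room on the welding bench: nest the empty yellow parts pot inside the empty red one, fully home so that its shoulder rests on the red rim, both upright, and let go. Leave the red pot standing where it is, and leave the blue pot with the nozzles alone.

Things in the scene. Friction and masses are not known exactly. Their poses are not given: they have to be found in the camera images.
- yellow_pot_mid (a point): Empty yellow plastic pot, to be moved; upright on the bench (top at z=0). Point: on its axis, half-way up (42 mm above its underside); z up. Round, hollow, open top, 84 mm high, about 90 g. Tapered foot, 38 mm across at the bottom, 52 at 48 mm up; there a flat shoulder steps out to a straight collar 64 mm across, 48 to 84 mm up (grip it here). Wall 3 mm, mouth 58 mm across.
- red_pot_mid (a point): Empty red plastic pot that receives the yellow one: same shape, size and weight, loose, upright on the bench. Point: on its axis, half-way up; z up; its rim is 42 mm above this point. Nested, the yellow foot goes in, its shoulder rests on the red rim, and the yellow pot stands 36 mm higher than the red one, its whole 36 mm collar showing.
- blue_pot_mid (a point): Blue plastic pot in use, to be left alone: same shape and size, but filled with brass and copper nozzles that stick out up to 11 mm above its rim (95 mm above the bench); about 280 g, loose. Point: on its axis, half-way up (42 mm above its underside).

How it is judged:
By the outcome, as a careful person would: the job done as asked, in the order asked, and still so for the second after the job is handed in, with the robot touching nothing.
It also fails if it takes over 37 s, if anything falls off the work surface, if the arm or the gripper's body presses on something with over 40 N, if the wrist force passes 120 N, or if a joint passes its speed limit or range.

### The arm

A 6-joint arm with a two-finger parallel gripper is mounted at the origin on the work surface. World frame = base frame: x ahead of the robot, y to its left, z up, the work surface at z = 0. Lengths are in m, angles in degrees, forces in N, time in s.
With the tool pointing down it reaches from about 0.4 to 0.825 m from the base axis. Payload 7 kg.
Tool frame: the origin (TCP) lies at the very end of the fingers, on their centre line; the grasp point (between the pads) lies 19 mm behind it; y points along the fingers, x is the direction in which the jaws open and shut, and the axes are right-handed (so a half turn about y gives the same grasp; the last joint's range is limited). The gripper opens to 88 mm and grips with 3 to 60 N. Pads are 19 mm wide; open, the fingers measure 130 mm over their backs; the gripper's body (78 mm by 193 mm) begins 47 mm behind the grasp point.
Start: joints at [91.851, 20.546, 0.682, 0, -70.136, -16.507], TCP at [0.171, 0.653, 0.191] pointing down, gripper open.
Joint ranges: [-176.03, 176.03], [-82.01, 121.73], [-58.28, 71.71], [-173.87, 95.51], [-174.79, -0.11], [-173.66, 173.66]. Speed limits (degrees/s): [136.94, 136.94, 172.46, 180, 180, 180].

### API

Orientations are given as [roll, pitch, yaw] about the fixed x, y, z axes, in that order (R = Rz(yaw) Ry(pitch) Rx(roll)).
In Python, from plant import ctrl gives the robot as it stands.
- The arm moves only by the shell command python3 -m crank 'ROWS'. ROWS is JSON, a list that holds one entry, the list of rows, each a list of 5 numbers: the closure, from -1 (fully open) to 1 (shut), then the shift along the tool's x, y, z in mm, then the turn about the tool's y in rad. In form: [[[claw, x, y, z, turn], ...]]. A call has 1 to 12 rows; each row is the pose to reach, as a shift and turn from the pose commanded when the call began, along the tool's axes at that moment; what a row does not reach only later rows make up. A row lasts 1/8 s, in which the tool goes at most 62.5 mm and 10.7 degrees, less where a joint would pass 70% of its speed; a pose out of reach is approached as far as the arm can. A call with a gripper value outside its range is refused whole. The fingers move at their own pace and stop on an object; the grip force is fixed at half the most. Time passes only in rows, so rows that repeat a pose let the fingers close. It gives the time, the measured TCP pose, the force and the opening at its end, in the units of the state.
- ctrl.get_obs(): the state, without advancing time (a new reading comes with each control period).
- ctrl.snapshot(name): name is "scene" or "top" or "wrist"; returns the picture (420x560x3 uint8, red, green, blue); there is no depth.
- ctrl.camera_model(name): a dict with "fx", "fy", "cx", "cy" (pixels), "origin" and "orientation" of the camera in the world; the wrist camera has in their place "hand_eye" (4x4, takes a point from camera to tool coordinates, whose origin is the TCP and whose axes are the tool frame's). Camera axes: x right, y down, z forward; pixel columns grow to the right and rows downward; lengths in m; the calibration is good to about 2 mm. A picture is of the moment at which its call begins: read the wrist's pose just before it. camera_model takes no time and is no camera call.
- ctrl.close_job(): hands the job in, once; it reports no verdict.
Trained networks look in the newest picture that a camera, given by its name, has taken for a name from the list of things; names that differ only in an ending like _2 or _b are one class to them, and where a whole thing is asked for, a point or a joint stands for the part that bears it (a point fixed in the world has none). Each returns a list of dicts, best first, with "confidence" (0 to 1); they miss things now and then, are a little off and sometimes report something else, mostly with a low value. They report only what shows in the picture. A call takes as long as a camera call.
- ctrl.find_in(camera, name): "extent" ([left, top, width, height] in pixels, round what is visible of it).
The state is a dict: "clock": time; "joint_pos": joint angles; "qvel": joint speeds; "tau": joint torques, N m; "tool_pos": TCP position; "orientation": TCP orientation; "force": force on the tool from outside, world axes, zero at the start; "moment": the same for the moment, N m; "opening": finger opening in m.
Only numpy, scipy, OpenCV 4.12 (cv2) and the standard library are available. Lean on these libraries where they do the work, as an engineer would, in place of code of your own. Each camera call takes 0.05 s, during which the arm holds its last target.

## Working session

There is one attempt and no reset: what is moved stays moved. The work goes in short steps, Python scripts to look and compute and a shell command to move; the robot and the scene stay as the last step left them, time stands still between calls to the robot, and variables do not carry over. Pictures are saved under pics/ and viewed, and the job is handed in when it is done.

```bash
mkdir -p pics; ls; python3 - <<'E'
from plant import ctrl
import cv2
o=ctrl.get_obs(); print(o)
for n in ["scene","top"]:
    im=ctrl.snapshot(n); cv2.imwrite(f"pics/{n}0.png",im[:,:,::-1])
    print(n,ctrl.camera_model(n))
    for t in ["yellow_pot_mid","red_pot_mid","blue_pot_mid"]:
        print(t,ctrl.find_in(n,t)[:3])
print(ctrl.camera_model("wrist"))
E
```

```text
pics
{'clock': 0.0, 'joint_pos': array([ 9.18516151e+01,  2.05904572e+01,  6.33639353e-01, -1.88995974e-02,
       -7.01369443e+01, -1.65060478e+01]), 'qvel': array([-0.08710535,  0.10434089, -0.01043795, -0.05275968, -0.02098635,
        0.07876373]), 'tau': array([-7.98453984e-04, -5.82710838e+01,  2.93055135e+01,  6.99728161e+00,
        6.98360396e-03, -1.62211750e-04]), 'tool_pos': array([0.17067814, 0.65249285, 0.1905366 ]), 'orientation': array([-8.99903929e+01, -9.49463379e-02, -1.04660877e+02]), 'force': array([0.14651209, 0.31809693, 0.27758585]), 'moment': array([ 0.021535  ,  0.00461741, -0.02786223]), 'opening': 0.08738479019767524}
scene {'fx': 379.00673076591926, 'fy': 379.00673076591926, 'cx': 283.7646225458638, 'cy': 208.99019079163324, 'origin': array([ 0.77199708, -0.36312552,  0.65948115]), 'orientation': array([-141.07502504,    0.99018219,   32.95307338])}
yellow_pot_mid []
red_pot_mid [{'extent': [308.0, 146.7, 29.3, 43.1], 'confidence': 0.96}]
blue_pot_mid [{'extent': [218.8, 210.1, 36.0, 43.7], 'confidence': 0.97}]
top {'fx': 525.3664748360745, 'fy': 525.3664
[... 164 characters left out ...]
823,  -89.07036131])}
yellow_pot_mid [{'extent': [418.3, 160.8, 39.9, 37.2], 'confidence': 0.65}]
red_pot_mid [{'extent': [168.6, 194.3, 40.3, 36.2], 'confidence': 0.64}]
blue_pot_mid [{'extent': [309.5, 228.3, 37.3, 37.5], 'confidence': 0.67}]
{'fx': 338.2754093166628, 'fy': 338.2754093166628, 'cx': 278.66355495796773, 'cy': 211.0559402735708, 'hand_eye': array([[ 9.99999973e-01, -1.15088506e-04,  2.03770358e-04,
         1.57759932e-03],
       [-2.25878810e-04, -2.46925852e-01,  9.69034351e-01,
        -1.92933419e-01],
       [-6.12085464e-05, -9.69034370e-01, -2.46925871e-01,
         6.63240223e-02],
       [ 0.00000000e+00,  0.00000000e+00,  0.00000000e+00,
         1.00000000e+00]])}
```

View pics/scene0.png

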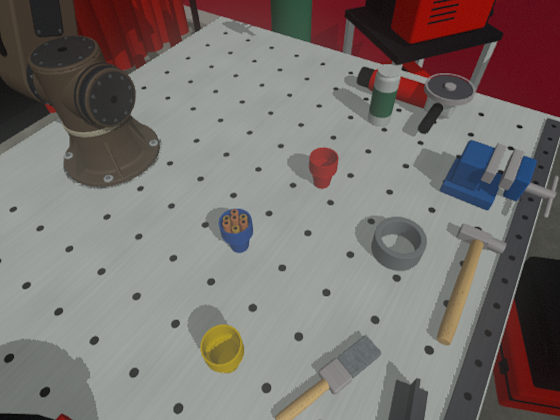

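View pics/top0.png

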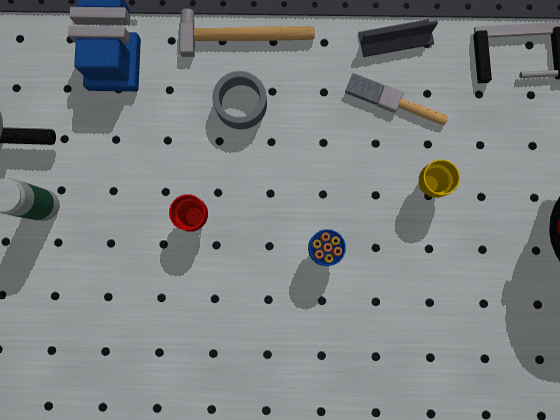

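The top view shows red at (189,213), yellow at (439,179) and the blue pot with nozzles at (327,247). In the scene view they are at (323,167), (222,348) and (237,230). All three stand upright. Next I'll fit the pot model to the colour masks in both views.

```bash
cat > h.py <<'E'
import numpy as np, cv2
from scipy.spatial.transform import Rotation as R
from scipy.optimize import minimize
def cam(c): return R.from_euler('xyz',c['orientation'],degrees=True).as_matrix(), np.array(c['origin'])
def proj(c,P,RT=None):
    r,o=RT if RT else cam(c); q=(np.atleast_2d(P)-o)@r
    return np.c_[c['fx']*q[:,0]/q[:,2]+c['cx'],c['fy']*q[:,1]/q[:,2]+c['cy']]
A=np.linspace(0,2*np.pi,60,endpoint=False)
def hullpts(x,y,zb=0,tb=0):
    out=[]
    for rad,z in((.019,0),(.026,.048),(.032,.048),(.032,.084)):
        out.append(np.c_[x+rad*np.cos(A),y+rad*np.sin(A),np.full(60,z+zb)])
    return out
def sil(c,x,y,zb=0,RT=None,S=4):
    m=np.zeros((420*S,560*S),np.uint8); L=hullpts(x,y,zb)
    for a,b in((0,1),(2,3)):
        p=proj(c,np.vstack([L[a],L[b]]),RT)*S
        cv2.fillConvexPoly(m,cv2.convexHull(p.astype(np.float32)).astype(np.int32),1)
    return cv2.resize(m.astype(np.float32),(560,420),interpolation=cv2.INTER_AREA)
def mask(im,col):
    h=cv2.cvtColor(im,cv2.COLOR_RGB2HSV); H,Sa=h[...,0].astype(int),h[...,1]
    ok={'yellow':(H>20)&(H<36),'red':(H<8)|(H>172),'blue':(H>105)&(H<128)}[col]&(Sa>130)
    return ok.astype(np.uint8)
def pick(m,ext,pad=6):
    l,t,w,h=ext; z=np.zeros_like(m); s=np.s_[max(0,int(t-pad)):int(t+h+pad),max(0,int(l-pad)):int(l+w+pad)]; z[s]=m[s]; return z
def fit(c,m,x0,zb=0,RT=None):
    f=lambda p:float(np.abs(sil(c,p[0],p[1],zb,RT)-m).sum())
    s=minimize(f,x0,method='Nelder-Mead',options=dict(initial_simplex=[x0,[x0[0]+.008,x0[1]],[x0[0],x0[1]+.008]],xatol=1e-4))
    return s.x,s.fun,m.sum()
def ray(c,u,v,z,RT=None):
    r,o=RT if RT else cam(c); d=r@np.array([(u-c['cx'])/c['fx'],(v-c['cy'])/c['fy'],1]); return o+d*(z-o[2])/d[2]
E
python3 - <<'E'
from plant import ctrl
from h import *
E={'top':{'yellow':[418.3,160.8,39.9,37.2],'red':[168.6,194.3,40.3,36.2],'blue':[309.5,228.3,37.3,37.5]},
'scene':{'red':[308.0,146.7,29.3,43.1],'blue':[218.8,210.1,36,43.7],'yellow':[200,322,46,52]}}
for n in E:
    c=ctrl.camera_model(n); im=cv2.imread(f'pics/{n}0.png')[:,:,::-1].copy()
    for k,e in E[n].items():
        m=pick(mask(im,k),e)
        if k=='blue':
            m=cv2.morphologyEx(m,cv2.MORPH_CLOSE,np.ones((9,9),np.uint8))
        x0=ray(c,e[0]+e[2]/2,e[1]+e[3]/2,.06)[:2]
        print(n,k,x0,fit(c,m.astype(np.float32),list(x0)))
E
```

```text
top yellow [ 0.57099072 -0.25179904] (array([ 0.57067984, -0.25113293]), np.float64(66.6875), np.float32(1210.0))
top red [0.50478399 0.19347655] (array([0.50305908, 0.1919957 ]), np.float64(66.625), np.float32(1112.0))
top blue [ 0.4469552  -0.05569755] (array([ 0.44515931, -0.05255542]), np.float64(67.8125), np.float32(1058.0))
scene red [0.50977947 0.18114146] (array([0.50517727, 0.19396657]), np.float64(280.0625), np.float32(690.0))
scene blue [ 0.45380776 -0.05916832] (array([ 0.44795058, -0.05175963]), np.float64(726.0625), np.float32(475.0))
scene yellow [ 0.57185635 -0.24918436] (array([ 0.57420076, -0.25053597]), np.float64(165.5625), np.float32(1568.0))
```

```bash
python3 -m crank '[[[-1,415,-20,397,0],[-1,415,-20,397,0],[-1,415,-20,397,0],[-1,415,-20,397,0],[-1,415,-20,397,0],[-1,415,-20,397,0],[-1,415,-20,397,0],[-1,415,-20,397,0],[-1,415,-20,397,0],[-1,415,-20,397,0],[-1,415,-20,397,0]]]'; python3 - <<'E'
from plant import ctrl
from h import *
o=ctrl.get_obs(); print(o['joint_pos'].round(1),o['orientation'])
r=R.from_euler('xyz',o['orientation'],degrees=True).as_matrix()
print((r.T@(np.array([.572,-.251,.18])-o['tool_pos'])*1000).round())
E
```

```text
clock: 1.78
tool_pos: [0.4501, 0.1505, 0.2115]
orientation: [-90.0, 0.0, -104.8]
force: [1.5, 0.4, 1.5]
opening: 0.0877
[ 42.3   0.5 -21.8  -0.  -67.7  32.9] [-8.99972717e+01  1.33453046e-02 -1.04783562e+02]
[357.  31. 220.]
```

```bash
python3 -m crank '[[[-1,357,31,220,0],[-1,357,31,220,0],[-1,357,31,220,0],[-1,357,31,220,0],[-1,357,31,220,0],[-1,357,31,220,0],[-1,357,31,220,0],[-1,357,31,220,0],[-1,357,31,220,0],[-1,357,31,220,0]]]'; cat > look.py <<'E'
import sys
from plant import ctrl
from h import *
col,zb,name,x,y=sys.argv[1],float(sys.argv[2]),sys.argv[3],float(sys.argv[4]),float(sys.argv[5])
o=ctrl.get_obs(); im=ctrl.snapshot('wrist'); c=ctrl.camera_model('wrist')
d=ctrl.find_in('wrist',col+'_pot_mid')[:2]; print(d)
r=R.from_euler('xyz',o['orientation'],degrees=True).as_matrix(); H=c['hand_eye']
RT=(r@H[:3,:3], o['tool_pos']+r@H[:3,3])
m=mask(im,col)
if d: m=pick(m,d[0]['extent'],10)
p,f,n=fit(c,m.astype(np.float32),[x,y],zb,RT); print('fit',p,f,n)
v=im[:,:,::-1].copy()
cv2.drawContours(v,cv2.findContours((sil(c,*p,zb,RT)>.5).astype(np.uint8),0,2)[0],-1,(0,255,0),1)
cv2.imwrite(f'pics/{name}.png',v)
print('joints',o['joint_pos'].round(1),o['tool_pos'].round(4),o['orientation'].round(2))
print('shift mm x,z to axis',(r.T@(np.array([*p,0])-o['tool_pos'])*1000).round(1))
E
python3 look.py yellow 0 wy .572 -.251
```

```text
clock: 3.02
tool_pos: [0.5727, -0.2483, 0.1809]
orientation: [-90.0, 0.0, -104.5]
force: [0.0, 0.6, 0.2]
opening: 0.0876
[{'extent': [246.0, 163.1, 72.4, 77.5], 'confidence': 0.84}]
fit [ 0.57133601 -0.25302132] 1062.625 3238.0
joints [ -5.5  16.2  -7.   -0.  -66.8  81. ] [ 0.5727 -0.2483  0.1809] [-8.9970e+01  1.0000e-02 -1.0454e+02]
shift mm x,z to axis [  4.9 180.9  -0.2]
```

View pics/wy.png

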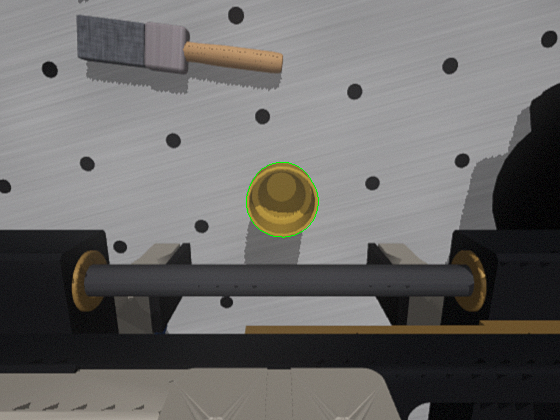

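The wrist view shows yellow at (282,200), and the fit matches the top and scene views at about (0.572, -0.252). I'll descend to TCP z≈0.054 and grip the collar.

```bash
python3 -m crank '[[[-1,1,40,0,0],[-1,1,80,0,0],[-1,1,105,0,0],[-1,1,126,0,0],[-1,1,126,0,0],[-1,1,126,0,0],[1,1,126,0,0],[1,1,126,0,0],[1,1,126,0,0],[1,1,126,0,0],[1,1,126,0,0],[1,1,126,0,0]]]'; python3 -m crank '[[[1,0,0,0,0],[1,0,0,0,0],[1,0,0,0,0],[1,0,0,0,0]]]'; python3 - <<'E'
from plant import ctrl
from h import *
im=ctrl.snapshot('top');cv2.imwrite('pics/t1.png',im[:,:,::-1])
im=ctrl.snapshot('scene');cv2.imwrite('pics/s1.png',im[:,:,::-1])
E
```

```text
clock: 4.62
tool_pos: [0.5721, -0.251, 0.0544]
orientation: [-90.0, -0.0, -104.7]
force: [0.5, 0.2, 0.4]
opening: 0.033
clock: 5.12
tool_pos: [0.5721, -0.2509, 0.0544]
orientation: [-90.0, 0.0, -104.7]
force: [0.5, 0.1, 1.1]
opening: 0.001
```

View pics/s1.png

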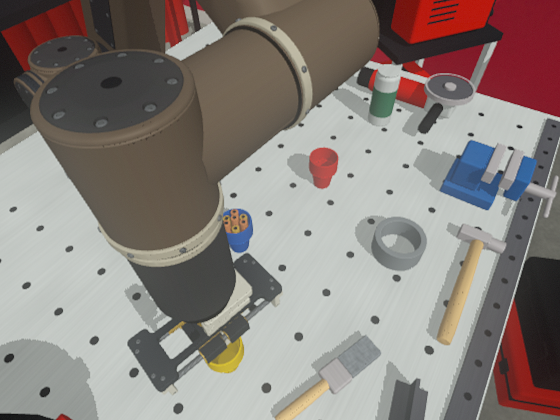

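```bash
python3 look.py yellow 0 wy2 .572 -.251; python3 - <<'E'
from plant import ctrl
from h import *
c=ctrl.camera_model('wrist');H=np.linalg.inv(c['hand_eye'])
for p in [(0,0,0),(0.044,0,0),(-.044,0,0),(0,-.019,0)]:
    q=H[:3,:3]@np.array(p)+H[:3,3]; print(p,c['fx']*q[0]/q[2]+c['cx'],c['fy']*q[1]/q[2]+c['cy'])
E
```

```text
[{'extent': [225.3, 187.8, 106.3, 58.6], 'confidence': 0.94}]
fit [ 0.57139017 -0.25278265] 8682.875 3663.0
joints [ -5.8  22.5 -15.7  -0.  -51.8  81.1] [ 0.5721 -0.251   0.0545] [ -90.      0.   -104.66]
shift mm x,z to axis [ 2.  54.5 -0.3]
(0, 0, 0) 275.9731644248589 238.72215276032972
(0.044, 0, 0) 349.1695731170047 238.71249399438696
(-0.044, 0, 0) 202.77030266574272 238.73181237779872
(0, -0.019, 0) 275.71315107865934 250.05882842052728
```

View pics/wy2.png

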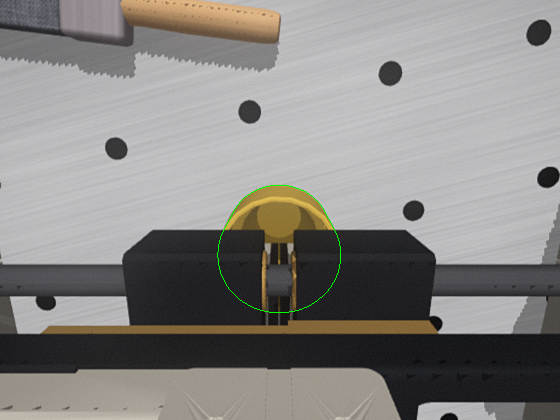

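View pics/t1.png

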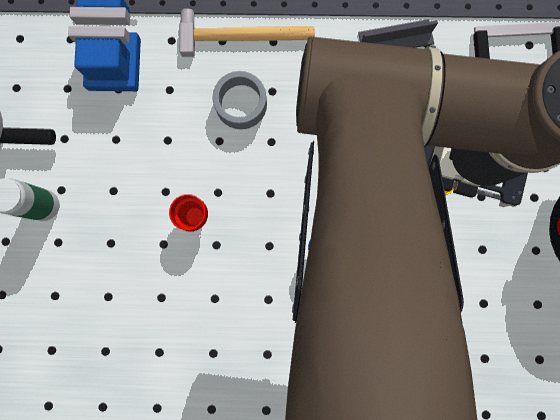

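```bash
python3 - <<'E'
import cv2,numpy as np
a=cv2.imread('pics/scene0.png')[290:400,130:290];b=cv2.imread('pics/s1.png')[290:400,130:290]
w=cv2.imread('pics/wy2.png')[160:330,180:380]
f=lambda i,s:cv2.resize(i,s,interpolation=cv2.INTER_NEAREST)
cv2.imwrite('pics/z1.png',np.vstack([np.hstack([f(a,(400,275)),f(b,(400,275))]),np.hstack([f(w,(376,320)),np.zeros((320,424,3),np.uint8)])]))
E
```

```text
(no output)
```

View pics/z1.png

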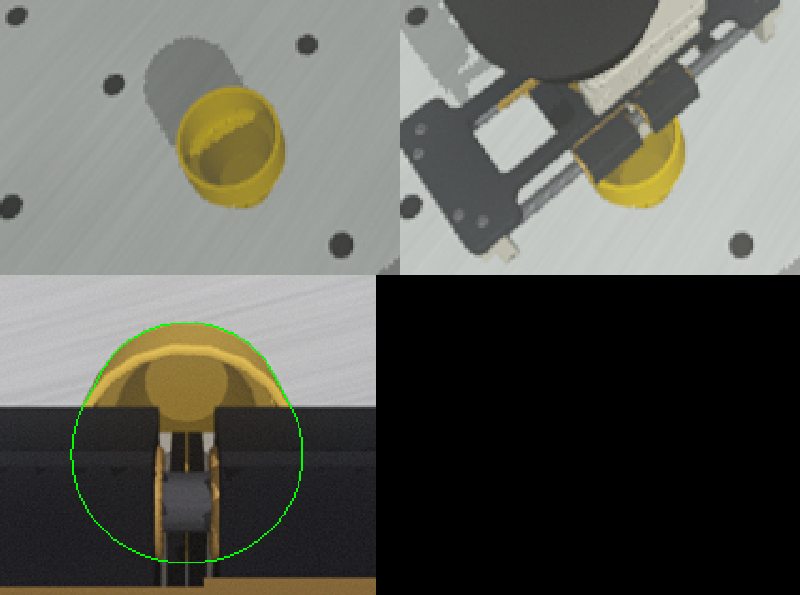

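```bash
python3 - <<'E'
from plant import ctrl
from h import *
o=ctrl.get_obs();t=o['tool_pos'];r=R.from_euler('xyz',o['orientation'],degrees=True).as_matrix()
c=ctrl.camera_model('scene');im=cv2.imread('pics/s1.png')
im=cv2.resize(im[230:420,90:330],None,fx=3,fy=3,interpolation=cv2.INTER_CUBIC)
q=lambda P:tuple(int(v) for v in ((proj(c,P)[0]-[90,230])*3))
for h,col in((.066,(0,255,0)),(.12,(0,0,255))):
    P=[t+r@np.array([sx*.0965,-h,sz*.039]) for sx,sz in((1,1),(1,-1),(-1,-1),(-1,1))]
    for a,b in zip(P,P[1:]+P[:1]): cv2.line(im,q(a),q(b),col,1)
cv2.line(im,q(t),q(t+r@np.array([0,-.066,0])),(255,0,255),2)
cv2.polylines(im,[np.array([q(p) for p in hullpts(.572,-.252)[3]])],True,(255,255,0),1)
cv2.imwrite('pics/z2.png',im)
E
```

```text
(no output)
```

View pics/z2.png

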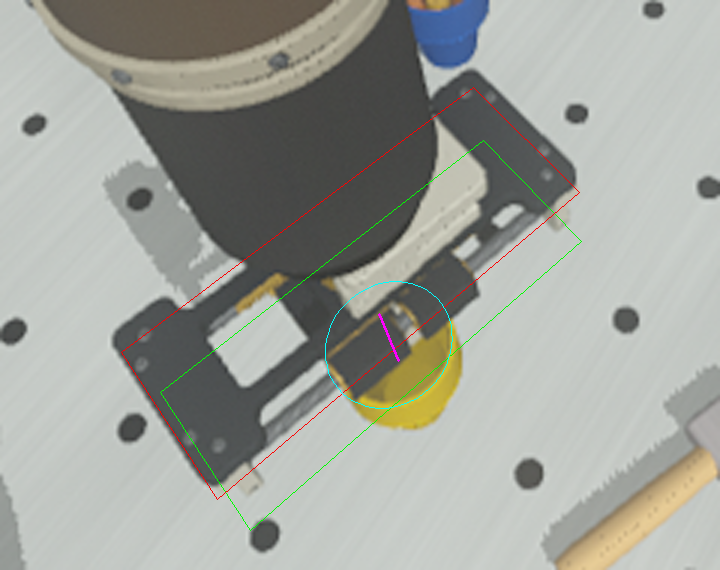

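```bash
python3 - <<'E'
from plant import ctrl
from h import *
out=[]
for n,cx,cy,x,y in(('scene',223,350,.5742,-.2505),('top',439,179,.5707,-.2511),('scene',323,168,.5052,.194),('top',189,213,.5031,.192)):
    c=ctrl.camera_model(n);im=cv2.imread(f'pics/{n}0.png');S=6;w=32
    v=cv2.resize(im[cy-w:cy+w,cx-w:cx+w],None,fx=S,fy=S,interpolation=cv2.INTER_NEAREST)
    for L,col in zip(hullpts(x,y),((255,0,0),(255,0,255),(0,255,0),(0,0,0))):
        p=((proj(c,L)-[cx-w-.5+.5,cy-w])*S).astype(np.int32);cv2.polylines(v,[p],True,col,1)
    out.append(cv2.resize(v,(300,300)))
cv2.imwrite('pics/z3.png',np.vstack([np.hstack(out[:2]),np.hstack(out[2:])]))
E
```

```text
(no output)
```

View pics/z3.png

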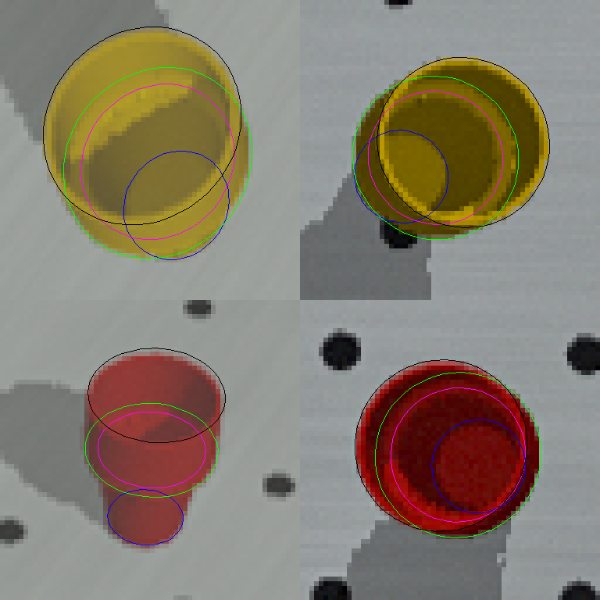

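```bash
python3 -m crank '[[[1,0,-30,0,0],[1,0,-60,0,0],[1,0,-90,0,0],[1,0,-126,0,0],[1,0,-126,0,0],[1,0,-126,0,0]]]'; python3 look.py yellow 0 wy3 .572 -.251
python3 - <<'E'
from plant import ctrl
from h import *
im=ctrl.snapshot('scene');cv2.imwrite('pics/s2.png',im[:,:,::-1])
w=cv2.imread('pics/wy3.png');cv2.imwrite('pics/z4.png',np.hstack([cv2.resize(w[120:400,100:460],(400,311)),cv2.resize(im[270:410,130:310,::-1],(400,311))]))
E
```

```text
clock: 6.08
tool_pos: [0.5718, -0.2508, 0.1801]
orientation: [-90.0, 0.0, -104.7]
force: [-0.1, 0.3, -1.2]
opening: 0.0003
[{'extent': [238.2, 162.8, 76.4, 73.5], 'confidence': 0.96}]
fit [ 0.57127724 -0.25292882] 720.6875 3604.0
joints [ -5.8  16.3  -7.   -0.  -66.8  81.1] [ 0.5718 -0.2508  0.1801] [-9.0020e+01  2.0000e-02 -1.0467e+02]
shift mm x,z to axis [2.300e+00 1.801e+02 1.000e-01]
```

View pics/z4.png

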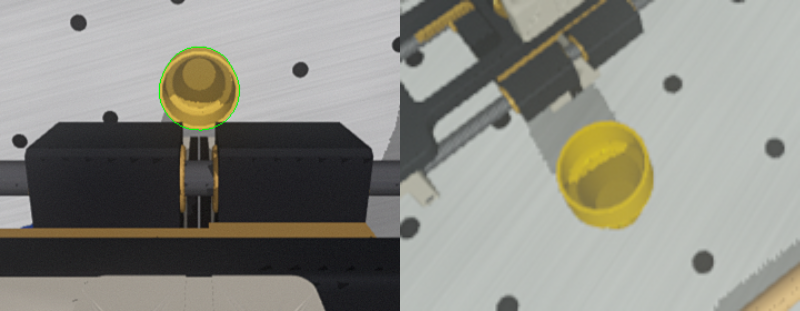

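```bash
python3 - <<'E'
from plant import ctrl
from h import *
o=ctrl.get_obs();t=o['tool_pos'];r=R.from_euler('xyz',o['orientation'],degrees=True).as_matrix()
c=ctrl.camera_model('scene');im=cv2.imread('pics/s2.png')
x0,y0=110,230
im=cv2.resize(im[y0:y0+160,x0:x0+200],None,fx=4,fy=4,interpolation=cv2.INTER_CUBIC)
q=lambda P:tuple(int(v) for v in ((proj(c,P)[0]-[x0,y0])*4))
cv2.line(im,q(t),q(t+r@np.array([0,-.066,0])),(255,0,255),2)
for k in (0,.019,.047,.066): cv2.circle(im,q(t+r@np.array([0,-k,0])),3,(0,255,0),-1)
cv2.imwrite('pics/z5.png',im)
E
```

```text
(no output)
```

View pics/z5.png

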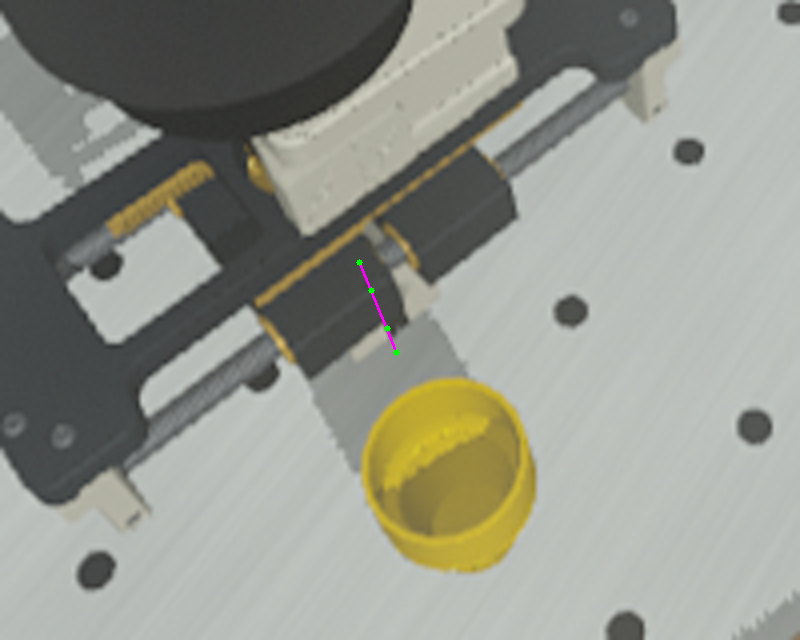

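View pics/wy3.png

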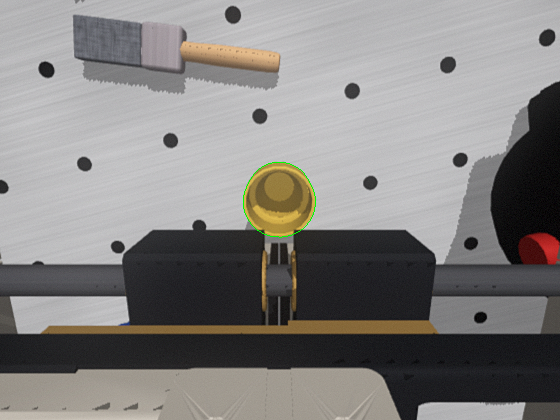

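```bash
python3 -m crank '[[[-1,0,0,0,0],[-1,0,0,0,0],[-1,0,0,0,0],[-1,0,0,0,0],[-1,0,0,0,0],[-1,0,0,0,0],[-1,0,0,0,0],[-1,0,0,0,0],[-1,0,0,0,0],[-1,0,0,0,0]]]'; python3 - <<'E'
from plant import ctrl
from h import *
o=ctrl.get_obs();t=o['tool_pos'];r=R.from_euler('xyz',o['orientation'],degrees=True).as_matrix()
c=ctrl.camera_model('scene');im=ctrl.snapshot('scene')[:,:,::-1].copy()
a=cv2.imread('pics/s2.png')
x0,y0=140,260
q=lambda P:tuple(int(v) for v in ((proj(c,P)[0]-[x0,y0])*4))
out=[]
for i,op in((a,0),(im,.088)):
    i=cv2.resize(i[y0:y0+130,x0:x0+100],None,fx=4,fy=4,interpolation=cv2.INTER_NEAREST)
    if op:
      for s in(-1,1):
        P=t+r@np.array([s*op/2,0,0]);cv2.circle(i,q(P),2,(255,0,255),-1);cv2.circle(i,q(P+[0,0,.066]),2,(0,255,0),-1)
    out.append(i)
cv2.imwrite('pics/z6.png',np.hstack(out))
w=ctrl.snapshot('wrist');cv2.imwrite('pics/w6.png',w[:,:,::-1])
E
```

```text
clock: 7.48
tool_pos: [0.5721, -0.2509, 0.1805]
orientation: [-90.0, -0.0, -104.7]
force: [0.9, -0.3, -0.3]
opening: 0.0871
```

View pics/z6.png

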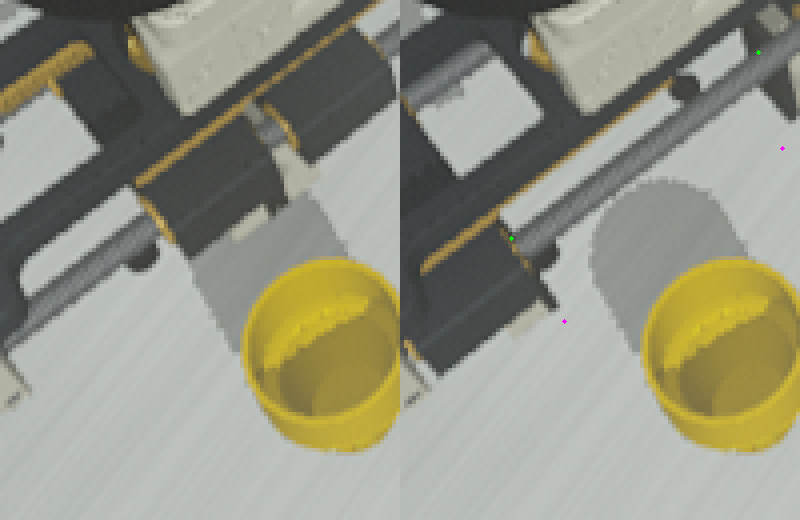

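View pics/w6.png

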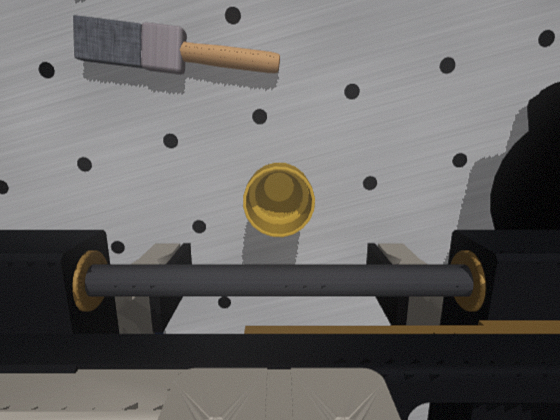

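The wrist picture shows the finger tips at (189,243) and (368,243). That spacing puts them about 35 mm short of the nominal TCP, and the scene view of the body agrees. The jaws therefore closed just above the rim, and the pot has not moved. I'll grip again with the TCP at about z=0.022, which doesn't touch the bench even if the nominal TCP is right.

```bash
python3 -m crank '[[[-1,1,40,0,0],[-1,1,80,0,0],[-1,1,110,0,0],[-1,1,135,0,0],[-1,1,150,0,0],[-1,1,158,0,0],[-1,1,158,0,0],[-1,1,158,0,0]]]' && python3 -m crank '[[[1,0,0,0,0],[1,0,0,0,0],[1,0,0,0,0],[1,0,0,0,0],[1,0,0,0,0],[1,0,0,0,0]]]'; python3 - <<'E'
from plant import ctrl
from h import *
im=ctrl.snapshot('scene');cv2.imwrite('pics/s7.png',cv2.resize(im[250:410,120:320,::-1],None,fx=3,fy=3))
E
```

```text
clock: 8.57
tool_pos: [0.5726, -0.2521, 0.0234]
orientation: [-89.9, 0.0, -104.6]
force: [-0.1, 0.9, 0.0]
opening: 0.0878
clock: 9.32
tool_pos: [0.5721, -0.252, 0.0227]
orientation: [-90.0, -0.0, -104.7]
force: [-0.0, 1.0, 3.4]
opening: 0.0635
```

View pics/s7.png

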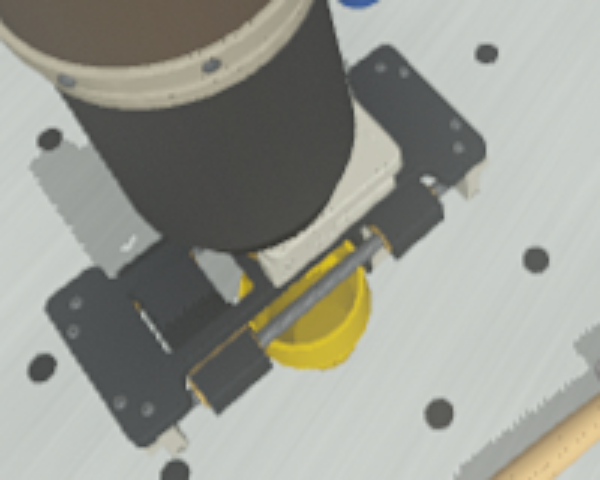

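Gripped: the opening is 63.5 mm, which matches the 64 mm collar. Now I'll lift.

```bash
python3 -m crank '[[[1,0,-5,0,0],[1,0,-20,0,0],[1,0,-50,0,0],[1,0,-90,0,0],[1,0,-130,0,0],[1,0,-130,0,0],[1,0,-130,0,0]]]'; python3 - <<'E'
from plant import ctrl
from h import *
o=ctrl.get_obs()
r=R.from_euler('xyz',o['orientation'],degrees=True).as_matrix()
print((r.T@(np.array([.504,.073,.153])-o['tool_pos'])*1000).round())
im=ctrl.snapshot('scene');cv2.imwrite('pics/s8.png',im[:,:,::-1])
im=ctrl.snapshot('wrist');cv2.imwrite('pics/w8.png',im[:,:,::-1])
cv2.imwrite('pics/z8.png',np.hstack([cv2.resize(cv2.imread(f'pics/{k}8.png'),(400,300)) for k in 'sw']))
E
```

```text
clock: 10.25
tool_pos: [0.5716, -0.2517, 0.1528]
orientation: [-90.0, 0.0, -104.7]
force: [-0.3, -0.1, -0.9]
opening: 0.0633
[-297.   -0. -148.]
```

View pics/z8.png

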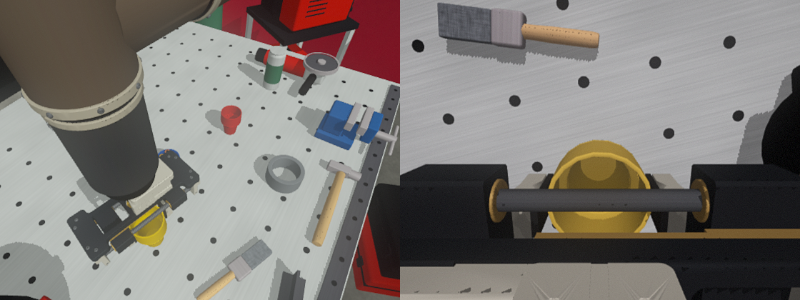

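```bash
python3 -m crank '[[[1,-50,0,-25,0],[1,-100,0,-50,0],[1,-150,0,-75,0],[1,-200,0,-100,0],[1,-250,0,-125,0],[1,-297,0,-148,0],[1,-297,0,-148,0],[1,-297,0,-148,0],[1,-297,0,-148,0]]]'; python3 look.py red 0 w9 .504 .193; python3 - <<'E'
from h import *
from plant import ctrl
c=ctrl.camera_model('wrist');o=ctrl.get_obs();r=R.from_euler('xyz',o['orientation'],degrees=True).as_matrix(); H=c['hand_eye']
RT=(r@H[:3,:3], o['tool_pos']+r@H[:3,3])
im=cv2.imread('pics/w9.png')
for L in hullpts(*o['tool_pos'][:2],o['tool_pos'][2]-.0227)[::3]:
    cv2.polylines(im,[proj(c,L,RT).astype(np.int32)],True,(255,0,255),1)
cv2.imwrite('pics/w9b.png',im)
E
```

```text
clock: 11.48
tool_pos: [0.5037, 0.0719, 0.152]
orientation: [-90.0, -0.0, -104.7]
force: [0.2, -0.8, -0.9]
opening: 0.0629
[{'extent': [101.9, 201.1, 83.6, 64.1], 'confidence': 0.96}]
fit [0.5064446  0.18478205] 3106.9375 2705.0
joints [ 30.3   6.7 -23.2   0.  -60.2  45. ] [0.5037 0.0719 0.152 ] [-9.0040e+01 -4.0000e-02 -1.0472e+02]
shift mm x,z to axis [-109.9  152.   -26. ]
```

View pics/w9b.png

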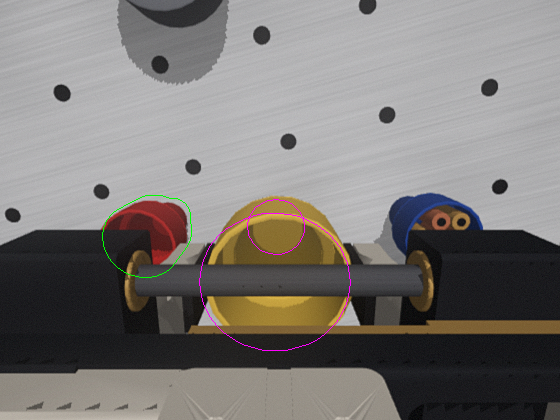

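The gripper partly hides red here, so I'll back off towards the base to see it clear of the jaws.

```bash
python3 -m crank '[[[1,-46,0,-55,0],[1,-92,0,-111,0],[1,-92,0,-111,0],[1,-92,0,-111,0],[1,-92,0,-111,0],[1,-92,0,-111,0]]]'; python3 look.py red 0 w10 .504 .193
```

```text
clock: 12.32
tool_pos: [0.4202, 0.1891, 0.1523]
orientation: [-90.0, -0.0, -104.8]
force: [0.5, -0.1, -0.7]
opening: 0.0634
[{'extent': [205.0, 62.7, 81.4, 87.6], 'confidence': 0.94}]
fit [0.5023032  0.18997296] 796.3125 5381.0
joints [ 48.8   1.8 -28.6   0.  -59.6  26.4] [0.4202 0.1891 0.1523] [-9.0010e+01 -2.0000e-02 -1.0475e+02]
shift mm x,z to axis [-21.8 152.3  79.2]
```

View pics/w10.png

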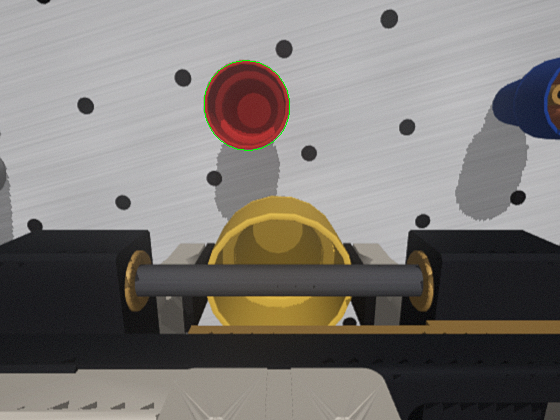

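Red fits at (0.502, 0.190) from the wrist. Relative to yellow, all three cameras give a target TCP of about (0.503, 0.191). The next move goes above red and part-way down.

```bash
python3 -m crank '[[[1,-12,0,40,0],[1,-23,0,80,0],[1,-23,0,80,0],[1,-23,0,80,0],[1,-23,20,80,0],[1,-23,40,80,0],[1,-23,40,80,0],[1,-23,40,80,0]]]'; python3 - <<'E'
from plant import ctrl
from h import *
print(ctrl.get_obs()['tool_pos'])
ims=[ctrl.snapshot(n)[:,:,::-1] for n in('scene','wrist')]
cv2.imwrite('pics/z11.png',np.hstack([cv2.resize(ims[0][90:230,240:400],(400,350)),cv2.resize(ims[1],(400,350))]))
E
```

```text
clock: 13.42
tool_pos: [0.5031, 0.1922, 0.1135]
orientation: [-90.0, 0.0, -104.6]
force: [0.1, 0.8, 0.1]
opening: 0.0638
[0.50307283 0.19221243 0.11347224]
```

View pics/z11.png

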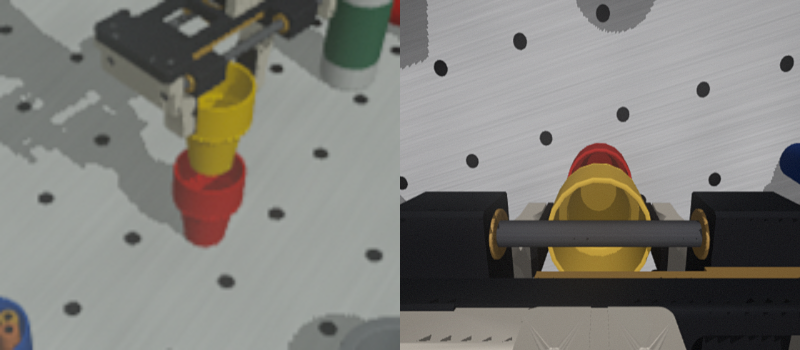

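Yellow sits on red's axis in both views: the scene shows foot centre against mouth centre within about 1 px. I'll lower it with force checks.

```bash
python3 -m crank '[[[1,0,15,0,0],[1,0,30,0,0],[1,0,40,0,0],[1,0,40,0,0],[1,0,40,0,0]]]'; python3 -m crank '[[[1,0,4,0,0],[1,0,8,0,0],[1,0,10,0,0],[1,0,10,0,0],[1,0,10,0,0]]]'; python3 -m crank '[[[1,0,1,0,0],[1,0,2,0,0],[1,0,3,0,0],[1,0,3,0,0],[1,0,3,0,0]]]';python3 - <<'E'
from plant import ctrl
from h import *
print(ctrl.get_obs()['tool_pos'])
ims=[ctrl.snapshot(n)[:,:,::-1] for n in('scene','wrist')]
cv2.imwrite('pics/z12.png',np.hstack([cv2.resize(ims[0][90:230,240:400],(400,350)),cv2.resize(ims[1],(400,350))]))
E
```

```text
clock: 14.15
tool_pos: [0.5032, 0.1921, 0.0725]
orientation: [-90.0, -0.0, -104.6]
force: [0.6, -0.3, -0.6]
opening: 0.0631
clock: 14.78
tool_pos: [0.503, 0.192, 0.0625]
orientation: [-90.0, 0.0, -104.7]
force: [-0.4, -0.7, -1.1]
opening: 0.0634
clock: 15.4
tool_pos: [0.5029, 0.192, 0.0595]
orientation: [-90.0, -0.0, -104.7]
force: [-1.1, 0.4, -0.5]
opening: 0.0637
[0.50294964 0.1919775  0.05947172]
```

View pics/z12.png

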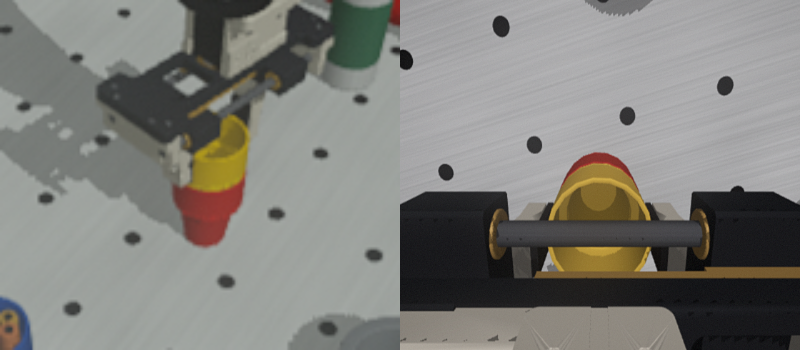

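```bash
python3 -m crank '[[[1,0,1,0,0],[1,0,1,0,0],[1,0,1,0,0]]]'; python3 -m crank '[[[1,0,1,0,0],[1,0,1,0,0],[1,0,1,0,0]]]'
```

```text
clock: 15.88
tool_pos: [0.5031, 0.192, 0.0588]
orientation: [-90.0, 0.0, -104.6]
force: [-0.7, -0.3, 5.1]
opening: 0.0635
clock: 16.25
tool_pos: [0.5033, 0.1918, 0.0586]
orientation: [-89.9, 0.0, -104.6]
force: [-2.7, -1.5, 11.6]
opening: 0.0637
```

The contact force appears at z=0.0588, where the shoulder should seat (0.0587). I'll ease off 1 mm, open, rise and check.

```bash
python3 -m crank '[[[1,0,-1,0,0],[1,0,-1,0,0],[-1,0,-1,0,0],[-1,0,-1,0,0],[-1,0,-1,0,0],[-1,0,-1,0,0],[-1,0,-1,0,0],[-1,0,-1,0,0]]]'; python3 -m crank '[[[-1,0,-10,0,0],[-1,0,-30,0,0],[-1,0,-60,0,0],[-1,0,-100,0,0],[-1,0,-130,0,0],[-1,0,-130,-60,0],[-1,0,-130,-90,0],[-1,0,-130,-90,0],[-1,0,-130,-90,0]]]'; python3 - <<'E'
from plant import ctrl
from h import *
o=ctrl.get_obs();ims={n:ctrl.snapshot(n) for n in('scene','wrist','top')}
for n in ims: cv2.imwrite(f'pics/f_{n}.png',ims[n][:,:,::-1])
c=ctrl.camera_model('wrist');r=R.from_euler('xyz',o['orientation'],degrees=True).as_matrix(); H=c['hand_eye']
RT={'wrist':(r@H[:3,:3], o['tool_pos']+r@H[:3,3])}
for n in ims:
    d=ctrl.find_in(n,'yellow_pot_mid')[:1]+ctrl.find_in(n,'red_pot_mid')[:1];print(n,d)
out=[]
for n in ('scene','wrist'):
    cc=ctrl.camera_model(n);v=ims[n][:,:,::-1].copy()
    for x,y,z in((.5031,.192,0),(.5031,.192,.036)):
        for L in hullpts(x,y,z)[2:]:cv2.polylines(v,[proj(cc,L,RT.get(n)).astype(np.int32)],True,(0,255,0) if z else (255,0,255),1)
    out.append(cv2.resize(v[90:230,240:400],(400,350)) if n=='scene' else cv2.resize(v,(400,350)))
cv2.imwrite('pics/z13.png',np.hstack(out))
m=mask(ims['wrist'],'yellow').astype(np.float32)
for z in(.036,.042):
    L=lambda:0
c2=ctrl.camera_model('top');RTt=None
E
```

```text
clock: 17.25
tool_pos: [0.5029, 0.192, 0.0584]
orientation: [-90.0, -0.0, -104.7]
force: [-0.1, 0.1, 0.3]
opening: 0.0879
clock: 18.38
tool_pos: [0.4163, 0.215, 0.1892]
orientation: [-90.0, 0.1, -104.6]
force: [0.2, -0.3, -0.6]
opening: 0.0877
scene [{'extent': [310.9, 134.4, 27.1, 27.1], 'confidence': 0.93}, {'extent': [308.1, 162.9, 30.9, 28.5], 'confidence': 0.88}]
wrist [{'extent': [236.9, 47.5, 84.3, 88.9], 'confidence': 0.8}]
top [{'extent': [162.6, 191.4, 42.3, 37.5], 'confidence': 0.69}, {'extent': [195.8, 205.2, 12.0, 25.3], 'confidence': 0.49}]
```

View pics/z13.png

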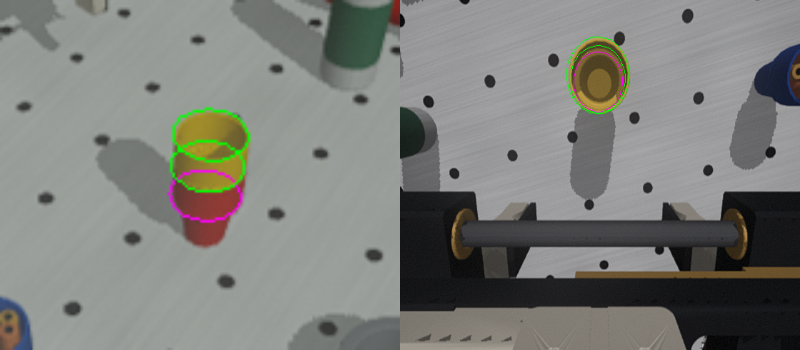

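View pics/f_top.png

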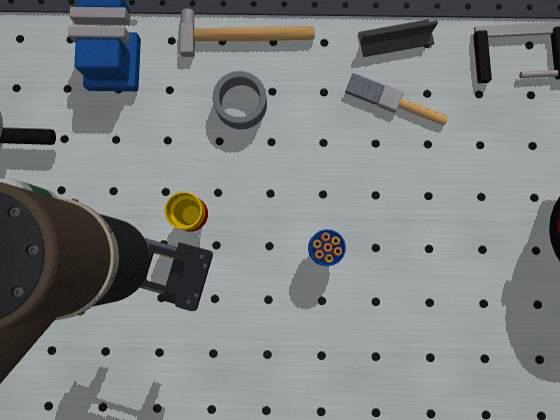

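```bash
python3 - <<'E'
from plant import ctrl
from h import *
im=cv2.imread('pics/f_scene.png');z=cv2.imread('pics/scene0.png')
s=np.s_[125:200,285:360]
cv2.imwrite('pics/z14.png',np.hstack([cv2.resize(k[s],(400,400),interpolation=cv2.INTER_NEAREST) for k in(z,im)]))
c=ctrl.camera_model('scene')
a=mask(z[:,:,::-1].copy(),'red')[s];b=mask(im[:,:,::-1].copy(),'red')[s]
f=lambda m:(np.where(m.any(1))[0].max()+125,[ (np.where(m[r-125])[0].min()+285,np.where(m[r-125])[0].max()+285) for r in(172,180)])
print(f(a),f(b))
y=mask(im[:,:,::-1].copy(),'yellow')[s];rows=np.where(y.any(1))[0]+125
for zz in(.036,.040,.045):
    p=proj(c,hullpts(.5045,.193,zz)[3]);print(zz,'rim top row',p[:,1].min())
print('yellow rows',rows.min(),rows.max())
E
```

```text
(np.int64(187), [(np.int64(315), np.int64(334)), (np.int64(318), np.int64(330))]) (np.int64(187), [(np.int64(314), np.int64(335)), (np.int64(318), np.int64(330))])
0.036 rim top row 133.9213572587391
0.04 rim top row 132.47534804803257
0.045 rim top row 130.65233445714222
yellow rows 135 166
```

View pics/z14.png

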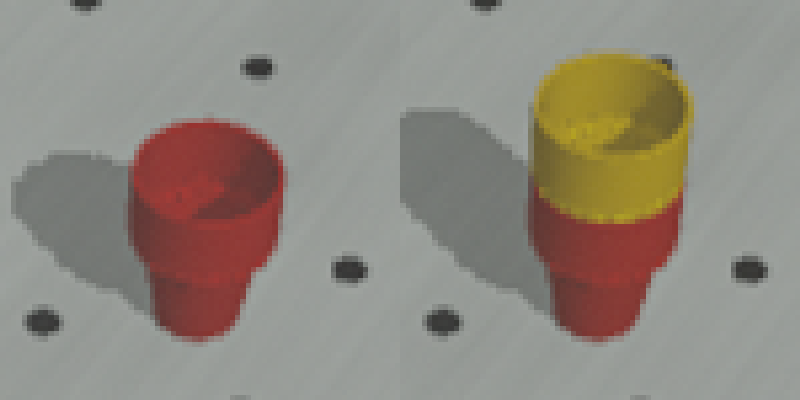

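View pics/f_scene.png

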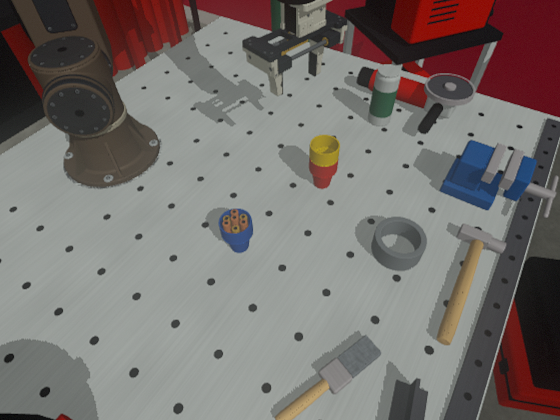

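The zoomed scene view shows yellow seated on red, upright, with no foot showing and its rim top at row 135 (134 expected when fully home). The lowest red row, 187, is the same before and after. Blue stands as it did, and the gripper is clear with no force on it, so I'm handing in.

```bash
python3 -c "
from plant import ctrl
print(ctrl.close_job(), ctrl.get_obs()['clock'])"
```

```text
the job is handed in; nothing more can be done
the job is handed in; nothing more can be done
```

The yellow pot is nested fully home inside the red one, both are upright, and the gripper has let go. I handed the job in at about 18.5 s of the 37 s allowed.

- **Nesting:** when lowering, force first showed at TCP z=0.0588, where seating was expected at 0.0587. In the last scene picture the yellow rim tops out at row 135, against 134 expected when home. Only the yellow collar shows above red.
- **Other pots:** red's outline is within 1 px of where it was before. Blue looks unmoved in both fixed views; I did not measure it again.
- **Clear of everything:** the gripper was open, backed away and reading no contact force.

**What disagreed:**
- **Missed first grip:** the finger tips are about 35 mm short of the stated TCP. The first close shut on air just above the yellow rim without moving the pot. I worked this out from the wrist and scene pictures, gripped again lower, and the opening then read 63.5 mm on the 64 mm collar.
- **Camera differences:** the cameras differed by 2–4 mm on the pot positions, so I placed yellow by the position of red relative to yellow, which agreed to about 2 mm.
- **Occluded view:** one wrist fit of red was thrown out because the gripper partly hid the pot, and I measured again from a clear view.

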